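Lay out the tea tray for a table order

ROBOT

A 6-joint arm with a two-finger parallel gripper is mounted at the origin on the work surface. World frame = base frame: x ahead of the robot, y to its left, z up, the work surface at z = 0. Lengths are in mm, angles in rad, forces in N, time in s.
With the tool pointing down it reaches from about 350 to 725 mm from the base axis. Payload 6 kg.
Tool frame: the origin (TCP) lies between the finger pads; the fingertips stand 17 mm ahead of it and the grasp point (between the pads) lies 2 mm behind it; z points along the fingers, y is the line along which they close (so a half turn about z gives the same grasp; the last joint's range is limited). The gripper opens to 85 mm and grips with 20 to 120 N. Pads are 22 mm wide; open, the fingers measure 114 mm over their backs; the gripper's body (76 mm by 85 mm) begins 54 mm behind the grasp point. The pads swing forward as they close: fully open they stand 13 mm farther back than shut.
Start: joints at [1.595, 0.04, 0.085, 0, -1.615, -0.334], TCP at [182.894, 571.424, 248.261] pointing down, gripper open.
Joint ranges: [-2.56, 2.56], [-1.29, 2.01], [-1.08, 1.49], [-3.29, 1.98], [-2.81, -0.18], [-2.99, 2.99]. Speed limits (rad/s): [2.57, 2.57, 3.01, 3.14, 3.14, 3.14].

INTERFACE

Orientations are given as a 3x3 rotation matrix whose columns are the frame's x, y, z axes.
In Python, from bench import r gives the robot as it stands. The module is installed in compiled form; this text tells all that it offers.
- The arm moves only by the shell command python3 -m handwheel 'ROWS'. ROWS is text: rows parted by semicolons, each of 7 numbers parted by spaces: the shift along the tool's x, y, z in mm, then the turn, a rotation vector about the tool's x, y, z in degrees, then the opening, from -1 (shut) to 1 (fully open). In form: tx ty tz wx wy wz fingers; .... A call has 1 to 12 rows; each row shifts and turns the commanded pose from where the row before left it, along the tool's axes as they then stand; what a row does not reach is not made up. A row lasts 1/10 s, in which the tool goes at most 50 mm and 8.59 degrees, less where a joint would pass 70% of its speed; a pose out of reach is approached as far as the arm can. A call with a gripper value outside its range is refused whole. The fingers move at their own pace and stop on an object; the grip force is fixed at half the most. Time passes only in rows, so rows that do not move let the fingers close. It gives the time, the measured TCP pose, the force, the opening and the grip force at its end, in the units of the state.
- r.state(): the state, without advancing time (a new reading comes with each control period).
- r.read_camera(name): name is "side" or "top" or "wrist"; returns a dict with "img" (420x560x3 uint8, blue, green, red), "range_z" (420x560 float32, mm along the optical axis (not along the pixel's ray), 0 where there is no reading), "fx", "fy", "cx", "cy" (pixels), "R" (3x3) and "t" (3): a world point X has camera coordinates R X + t. Camera axes: x right, y down, z forward; pixel columns grow to the right and rows downward; lengths in mm; the calibration is good to about 2 mm. A picture is of the moment at which its call begins.
- r.finish_job(): hands the job in; it is judged then, once.
The state is a dict: "time": time; "qpos": joint angles; "joint_velocities": joint speeds; "tau": joint torques, N m; "tcp_pos": TCP position; "orientation": TCP orientation; "wrist_force": force on the tool from outside, world axes, zero at the start; "wrist_torque": the same for the moment, N m; "finger_gap": finger opening in mm; "grasp_force": force on a finger pad.
Only numpy, scipy, OpenCV 4.12 (cv2) and the standard library are available. Lean on these libraries where they do the work, as an engineer would, in place of code of your own. Each camera call takes 0.05 s, during which the arm holds its last target. There are 200 camera calls.

TASK

Lay out the order on the dark wooden tray: the tartlet on top of the cake stand (push the ejector's black pad all the way down first, so that the tartlet rises out of its mould and can be gripped), the cup on the saucer, the sugar jar on the coaster between the cake stand and the saucer, and the milk bottle on the coaster behind the sugar jar, farther from the robot. Stand each upright in the middle of its place, set it down gently rather than dropping it, and leave the bud vase on the tray where it is.

Things in the scene. Friction and masses are not known exactly. Their poses are not given: they have to be found in the camera images.
- tartlet: hard-baked brown tartlet with a dark top, 56 mm diameter, 25 mm high, 70 g. Origin: centre of underside, z up. Starts 1 mm proud in the round mould of the aluminium ejector block (90 x 190 mm, flat top 64 mm above the table). Pushing the pad fully down lifts it 23 mm, to 24 mm above the block's top, all its side then free to grip; it stays up when the pad is let go
- pad_top (a point): centre of the top face of the ejector's push pad: black disc of 36 mm diameter on a stem, on the same block, 97 mm from the tartlet along the block's length. At the start its top is 36 mm above the block's top (100 mm above the table); it moves 24 mm straight down to its stop, takes 4 to 8 N, and stays where it is left. z up
- cup: white ceramic cup, 60 mm diameter at the rim, a little narrower below, 60 mm high, open at the top, with one ear handle. Origin: centre of underside, z up; the handle is on its +y side (grasp along its x axis). It starts on the grey mat (top 4 mm above the table), handle roughly towards the robot
- sugar_jar: short round clear-glass jar with a steel lid, 56 mm diameter, 70 mm high. Origin: centre of its underside, z up. Starts on the grey mat
- milk_bottle: white milk bottle with sloping shoulders, a narrow neck and a steel cap (36 mm wide), 92 mm high, 52 mm diameter from the foot up to 62 mm. Origin: centre of its underside, z up. Starts on the grey mat
- cake_stand: fixed white pedestal with a flat round top of 100 mm diameter, 50 mm high, standing at one end of the row on the dark wooden tray. Origin: centre of its underside, on the tray's top 12 mm above the table; place the tartlet 50 mm above the origin
- saucer: fixed white round saucer with a flat top (a faint grey disc marks its middle), 110 mm diameter, 8 mm high, at the other end of the row on the tray, 230 mm from the cake stand. Origin: centre of its underside, on the tray's top; the cup stands 8 mm above the origin
- coaster_between: fixed round cork coaster, 72 mm diameter, 5 mm thick, midway between cake stand and saucer (115 mm from each). Origin: centre of its underside, on the tray's top
- coaster_behind: an identical fixed cork coaster, 72 mm diameter, 5 mm thick, 110 mm behind the other one, on the side away from the robot. Origin: centre of its underside, on the tray's top
- bud_vase: white ceramic bud vase, 54 mm widest diameter, 130 mm high, loose, standing on the tray in a far corner about 120 mm to the side of the rear coaster; a bystander to be left standing. Origin: centre of its underside, z up
Not all that is in view belongs to the job. Leave any orange look-alike of the sugar_jar alone.

How it is judged (in metres and radians):
At the end, for the whole second after the job is handed in: Tartlet on the cake stand, cup on the saucer, sugar jar on the coaster between, milk bottle on the one behind: each within 13 mm of its place's centre and 4 mm of resting height, upright (0.12 rad), at rest, released; vase upright, moved under 25 mm (horizontal distance between tartlet and cake_stand below 0.013 m and z of tartlet in the frame of cake_stand between 0.046 and 0.054 m and angle between each of tartlet, cup, sugar_jar, milk_bottle, bud_vase's own z axis and vertical below 0.12 rad and linear speed of each of tartlet, cup, sugar_jar, milk_bottle below 0.03 m/s and horizontal distance between cup and saucer below 0.013 m and z of cup in the frame of saucer between 0.004 and 0.012 m and horizontal distance between sugar_jar and coaster_between below 0.013 m and z of sugar_jar in the frame of coaster_between between 0.001 and 0.009 m and horizontal distance between milk_bottle and coaster_behind below 0.013 m and z of milk_bottle in the frame of coaster_behind between 0.001 and 0.009 m and distance of bud_vase from where it was at the start of the episode below 0.025 m); the robot touches nothing.
It fails at once if the tartlet is dropped: it moves faster than 0.7 m/s while no finger touches it (contact force between the fingers and tartlet below 0.02 N and linear speed of tartlet above 0.7 m/s).
It fails at once if the cup is dropped: it moves faster than 0.7 m/s while no finger touches it (contact force between the fingers and cup below 0.02 N and linear speed of cup above 0.7 m/s).
It fails at once if the sugar jar is dropped: it moves faster than 0.7 m/s while no finger touches it (contact force between the fingers and sugar_jar below 0.02 N and linear speed of sugar_jar above 0.7 m/s).
It fails at once if the milk bottle is dropped: it moves faster than 0.7 m/s while no finger touches it (contact force between the fingers and milk_bottle below 0.02 N and linear speed of milk_bottle above 0.7 m/s).
It fails at once if the bud vase is knocked: it tips more than 0.3 rad or shifts more than 40 mm (angle between bud_vase's own z axis and vertical above 0.3 rad or distance of bud_vase from where it was at the start of the episode above 0.04 m).
It also fails if it takes over 125 s, if anything falls off the work surface, if the arm or the gripper's body presses on something with over 40 N, if the wrist force passes 120 N, or if a joint passes its speed limit or range.

## Working session

There is one attempt and no reset: what is moved stays moved. The work goes in short steps, Python scripts to look and compute and a shell command to move; the robot and the scene stay as the last step left them, time stands still between calls to the robot, and variables do not carry over. Pictures are saved under pics/ and viewed, at most 14 in all, crops included, and the job is handed in when it is done.

```bash
ls; mkdir -p pics
python3 - <<'E'
from bench import r
import cv2,numpy as np
s=r.state()
print(s['time'],s['tcp_pos'],s['orientation'],s['finger_gap'],s['wrist_force'])
for n in('top','side'):
    c=r.read_camera(n); cv2.imwrite(f'pics/{n}0.png',c['img']); np.savez(f'pics/{n}0.npz',**c)
    print(n,c['fx'],c['cx'],c['cy'],np.round(c['R'],3).tolist(),c['t'], -np.array(c['R']).T@c['t'])
E
```

```text
pics
0.0 [182.7380253  571.1804342  247.24090303] [[ 9.52392874e-01 -3.04873119e-01 -4.41162845e-04]
 [-3.04873414e-01 -9.52391217e-01 -1.78070248e-03]
 [ 1.22728699e-04  1.83042717e-03 -9.99998317e-01]] 85.54443654312338 [-0.84024183 -0.58801984  0.96459225]
top 479.7762957865769 277.8204502851787 213.39158863240212 [[0.005, -1.0, -0.009], [-0.997, -0.004, -0.077], [0.077, 0.009, -0.997]] [  54.11548872  537.03844353 1146.63931928] [ 447.05652491   45.81366143 1184.97344967]
side 446.34127669423907 272.6214924324484 205.3282139663936 [[0.975, -0.22, 0.014], [-0.166, -0.774, -0.611], [0.145, 0.594, -0.791]] [-518.23086428  169.73250064 1021.62187194] [ 385.53959685 -589.32192079  919.31631804]
```

View pics/top0.png

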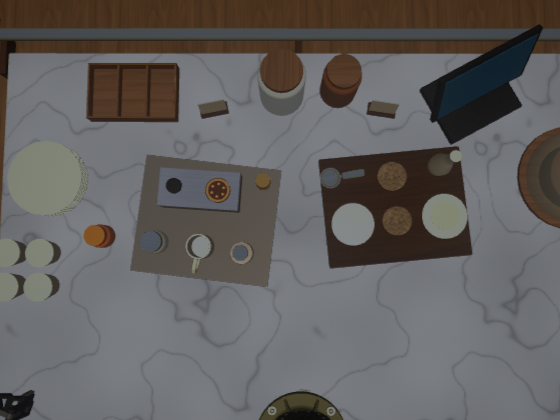

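View pics/side0.png

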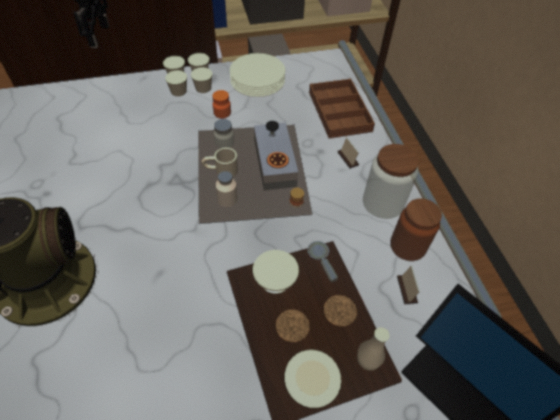

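The top view shows the ejector pad at (174,186), tartlet (217,190), sugar jar (152,242), cup (199,246) with its handle pointing down, and bottle (242,252). On the tray are the cake stand (352,224), saucer (445,216), coasters (397,221) and (392,177), and vase (445,160). The orange decoy is at (98,236). The side view shows the same layout. Next I measure these from the two views.

```bash
cat > h.py <<'E'
import numpy as np,cv2
from scipy.optimize import least_squares
def cloud(c):
    z=c['range_z'].astype(float); v,u=np.mgrid[:z.shape[0],:z.shape[1]]
    P=np.stack([(u-c['cx'])/c['fx']*z,(v-c['cy'])/c['fy']*z,z],-1)
    P=(P-np.array(c['t']))@np.array(c['R']); P[z<=0]=np.nan
    return P
def ray(c,u,v,h):
    R=np.array(c['R']); o=-R.T@np.array(c['t']); d=R.T@np.array([(u-c['cx'])/c['fx'],(v-c['cy'])/c['fy'],1.])
    return o+d*(h-o[2])/d[2]
def proj(c,X):
    q=np.array(c['R'])@np.array(X,float)+np.array(c['t']); return np.array([c['fx']*q[0]/q[2]+c['cx'],c['fy']*q[1]/q[2]+c['cy']])
def topdisc(c,P,xy,rad,zlo,zhi,h=None):
    """contour of pixels near xy with z in band -> rays onto plane at top height -> enclosing circle"""
    m=(np.hypot(P[...,0]-xy[0],P[...,1]-xy[1])<rad)&(P[...,2]>zlo)&(P[...,2]<zhi)
    if m.sum()<8: return None
    zt=np.median(P[m][:,2]); 
    ct,_=cv2.findContours(m.astype(np.uint8),0,1); k=max(ct,key=cv2.contourArea).reshape(-1,2)
    q=np.array([ray(c,u,v,zt if h is None else h)[:2] for u,v in k])
    f=least_squares(lambda p:np.hypot(q[:,0]-p[0],q[:,1]-p[1])-p[2],[*q.mean(0),25],loss='soft_l1').x
    return np.round([*f[:2],zt,2*f[2],m.sum()],1)
E
python3 - <<'E'
from h import *
C={n:dict(np.load(f'pics/{n}0.npz')) for n in('top','side')}
P={n:cloud(C[n]) for n in C}
seed=dict(pad=(174,186,100,25,85,115),tart=(217,190,65,34,58,75),jar=(152,242,74,38,64,90),cup=(199,246,64,45,57,75),bottle=(242,252,96,30,85,110),
 stand=(352,224,62,60,55,75),saucer=(445,216,20,62,17,30),c1=(397,221,17,42,14.5,25),c2=(392,177,17,42,14.5,25),vase=(445,160,142,45,80,150))
for k,(u,v,h,rad,lo,hi) in seed.items():
    xy=ray(C['top'],u,v,h)[:2]
    o=[]
    for n in C:
        Q=P[n]; m=(np.hypot(Q[...,0]-xy[0],Q[...,1]-xy[1])<rad)
        o.append((n,topdisc(C[n],Q,xy,rad,lo,hi), np.round(np.nanpercentile(Q[m][:,2],[5,50,80,95,99]),0)))
    print(k,np.round(xy),o)
for a in((450,350),(580,220)):
  for n in C:
    m=(np.hypot(P[n][...,0]-a[0],P[n][...,1]-a[1])<6);print(n,a,np.nanmedian(P[n][m][:,2]))
E
```

```text
pad [592. 293.] [('top', array([594.2, 295.4,  99.2,  34. , 192. ]), array([ 61.,  92., 100., 102., 104.])), ('side', array([593.2, 290.8,  99.3,  38. , 120. ]), array([ 62.,  67.,  99., 101., 102.]))]
tart [588. 199.] [('top', array([587.8, 199.3,  64.8,  65.9, 599. ]), array([54., 65., 67., 69., 71.])), ('side', array([587.6, 197.9,  64.6,  65.2, 375. ]), array([60., 65., 66., 68., 69.]))]
jar [465. 347.] [('top', array([467. , 351.4,  73.8,  48.3, 371. ]), array([ 1., 47., 74., 76., 78.])), ('side', array([466.1, 348.2,  73. ,  52.3, 209. ]), array([ 2., 46., 73., 75., 76.]))]
cup [456. 240.] [('top', array([456.3, 243.1,  63.2,  58.1, 162. ]), array([ 1.,  8., 46., 64., 67.])), ('side', array([455.7, 241.2,  62. ,  60. , 144. ]), array([ 2., 37., 57., 64., 66.]))]
bottle [443. 136.] [('top', array([441.5, 142.1,  95.7,  34.1, 200. ]), array([  2.,  72.,  96.,  98., 100.])), ('side', array([440.7, 137.8,  95.2,  37.8, 158. ]), array([ 3., 58., 89., 96., 97.]))]
stand [ 509. -118.] [('top', array([ 509.6, -117.8,   62.1,   97.9, 1428. ]), array([10., 61., 64., 65., 67.])), ('side',
[... 345 characters left out ...]
.3,   69.7,  610. ]), array([10., 16., 18., 20., 21.])), ('side', array([ 520.7, -233.4,   16.7,   69.2,  792. ]), array([10., 16., 18., 19., 20.]))]
c2 [ 628. -223.] [('top', array([ 630.1, -221. ,   17.3,   69.8,  596. ]), array([10., 16., 18., 20., 22.])), ('side', array([ 630.1, -222.6,   16.8,   69.7,  759. ]), array([11., 16., 18., 19., 20.]))]
vase [ 646. -311.] [('top', array([ 652.4, -326.1,  124.6,   42.9,  260. ]), array([  9.,  15.,  80., 141., 144.])), ('side', array([ 650.6, -338.7,  123.6,   44.8,  399. ]), array([ 10.,  15.,  91., 142., 143.]))]
top (450, 350) 73.7374231206956
side (450, 350) 73.46600083974029
top (580, 220) 65.90515923361184
side (580, 220) 65.08251444260443
```

All heights and spacings match the given sizes. I get the cup's handle direction next, and turn the tool square to the world at the same time.

```bash
python3 - <<'E'
from h import *
for n in('top','side'):
    C=dict(np.load(f'pics/{n}0.npz'));Q=cloud(C); d=Q[...,:2]-np.array([456,242]); rr=np.hypot(d[...,0],d[...,1])
    m=(rr>38)&(rr<62)&(Q[...,2]>18)&(Q[...,2]<62)
    a=d[m].mean(0);print(n,m.sum(),a,np.degrees(np.arctan2(a[1],a[0])))
E
python3 -m handwheel '20 0 0 0 0 -8.5 1; 20 0 0 0 0 -8.5 1; 20 0 0 0 0 -0.8 1; 0 0 0 0 0 0 1'
```

```text
top 63 [-48.1415391   11.08366365] 167.03467824770328
side 73 [-49.38036705   9.38439188] 169.2396564164656
time: 0.5
tcp_pos: [243.3, 561.3, 247.5]
orientation: [[1.0, -0.001, -0.0], [-0.001, -1.0, -0.001], [-0.0, 0.001, -1.0]]
wrist_force: [-0.9, 0.5, -0.5]
finger_gap: 85.4
grasp_force: 0.0
```

```bash
python3 -m handwheel '32 24.4 4 0 0 0 -1; 32 24.4 4 0 0 0 -1; 32 24.4 4 0 0 0 -1; 32 24.4 4 0 0 0 -1; 32 24.4 4 0 0 0 -1; 32 24.4 4 0 0 0 -1; 32 24.4 4 0 0 0 -1; 32 24.4 4 0 0 0 -1; 32 24.4 4 0 0 0 -1; 32 24.4 4 0 0 0 -1; 31 24 30 0 0 0 -1; 0 0 40 0 0 0 -1'; python3 -m handwheel '0 0 0 0 0 0 -1;0 0 0 0 0 0 -1'
```

```text
time: 1.7
tcp_pos: [596.2, 291.8, 138.9]
orientation: [[1.0, -0.004, 0.003], [-0.004, -1.0, 0.001], [0.003, -0.001, -1.0]]
wrist_force: [-0.2, 0.6, -0.7]
finger_gap: 0.3
grasp_force: 0.0
time: 1.9
tcp_pos: [592.4, 294.2, 138.3]
orientation: [[1.0, 0.001, -0.001], [0.001, -1.0, -0.002], [-0.001, 0.002, -1.0]]
wrist_force: [-0.0, -0.6, 1.5]
finger_gap: -0.1
grasp_force: 0.0
```

Run:
```python
from bench import r
import cv2,numpy as np
c=r.read_camera('wrist'); cv2.imwrite('pics/w1.png',c['img']); np.savez('pics/w1.npz',**c)
from h import *
P=cloud(c)
print(topdisc(c,P,(593.5,293),26,85,115), topdisc(c,P,(588,199),40,67,72))
```

```text
[ 599.5  295.6   99.9   33.7 2063. ] [604.7 197.1  67.8   5.7 352. ]
```

View pics/w1.png

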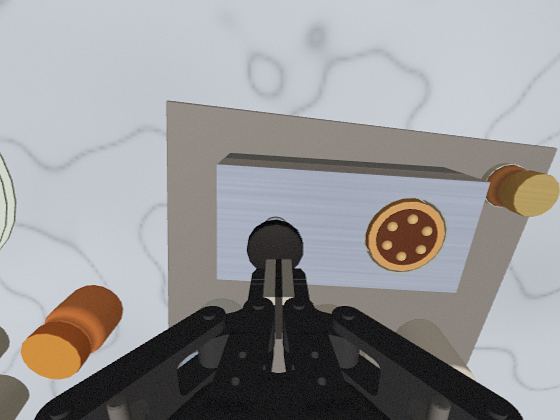

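The wrist view shows the shut fingertips (278,265) over the black pad (275,246), and the tartlet at (406,235). The fingers hide the near side of the pad. I push down now.

```bash
python3 -m handwheel '2 0 12 0 0 0 -1;0 0 8 0 0 0 -1;0 0 5 0 0 0 -1;0 0 5 0 0 0 -1;0 0 5 0 0 0 -1;0 0 3 0 0 0 -1;0 0 3 0 0 0 -1; 0 0 0 0 0 0 -1'
```

```text
time: 2.75
tcp_pos: [594.9, 294.9, 97.9]
orientation: [[1.0, 0.002, 0.001], [0.002, -1.0, 0.001], [0.001, -0.001, -1.0]]
wrist_force: [-0.2, 1.4, 2.9]
finger_gap: -0.2
grasp_force: 1.2
```

```bash
python3 -m handwheel '0 0 3 0 0 0 -1;0 0 2 0 0 0 -1;0 0 0 0 0 0 -1';python3 -m handwheel '0 0 2 0 0 0 -1;0 0 2 0 0 0 -1;0 0 0 0 0 0 -1'
```

```text
time: 3.05
tcp_pos: [595.1, 294.7, 93.2]
orientation: [[1.0, 0.001, 0.001], [0.001, -1.0, 0.001], [0.001, -0.001, -1.0]]
wrist_force: [-1.6, 1.6, 4.4]
finger_gap: -0.0
grasp_force: 2.1
time: 3.35
tcp_pos: [595.2, 294.8, 93.0]
orientation: [[1.0, 0.002, 0.003], [0.002, -1.0, 0.001], [0.003, -0.001, -1.0]]
wrist_force: [-10.5, -0.8, 19.3]
finger_gap: -0.1
grasp_force: 9.6
```

```bash
python3 -m handwheel '0 0 -30 0 0 0 -1;0 0 -40 0 0 0 1;-3 48 -30 0 0 0 1;-3 48 0 0 0 0 1;0 0 0 0 0 0 1;0 0 0 0 0 0 1'
python3 - <<'E'
from bench import r
from h import *
for n in('top','side','wrist'):
    c=r.read_camera(n); cv2.imwrite(f'pics/{n}2.png',c['img']); np.savez(f'pics/{n}2.npz',**c)
    P=cloud(c)
    print(n,topdisc(c,P,(588,199),36,82,100,None), topdisc(c,P,(594,293),26,72,90))
E
```

```text
time: 3.95
tcp_pos: [589.3, 202.7, 184.6]
orientation: [[1.0, -0.001, -0.0], [-0.001, -1.0, -0.0], [-0.0, 0.0, -1.0]]
wrist_force: [-0.1, 0.4, -0.7]
finger_gap: 72.1
grasp_force: 0.0
top [577.6 196.1  88.4  37.5 225. ] [582.9 296.6  75.4  15.   42. ]
side [587.5 196.3  88.   56.3 295. ] [593.2 294.1  75.3  33.7  97. ]
wrist [ 590.4  198.7   88.6   55.4 3569. ] [ 596.6  294.6   75.9   35.  1358. ]
```

View pics/wrist2.png

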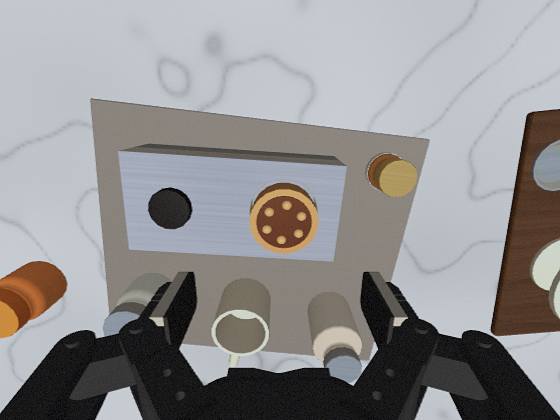

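The tartlet has risen, with its top at z≈88 and its centre at (284,220) in the wrist view. The pad is down. I descend on the tartlet.

```bash
python3 -m handwheel '0 0 40 0 0 0 1;0 0 35 0 0 0 1;0 0 0 0 0 0 1;0 0 0 0 0 0 1'
```

```text
time: 4.5
tcp_pos: [589.4, 204.1, 109.9]
orientation: [[1.0, 0.002, -0.001], [0.002, -1.0, -0.002], [-0.001, 0.002, -1.0]]
wrist_force: [0.2, 0.5, 1.2]
finger_gap: 85.3
grasp_force: 0.0
```

```bash
python3 -m handwheel '0 6 10 0 0 0 1;0 0 10 0 0 0 1;0 0 8 0 0 0 1;0 0 0 0 0 0 0.2;0 0 0 0 0 0 -1;0 0 0 0 0 0 -1;0 0 0 0 0 0 -1;0 0 0 0 0 0 -1'
```

```text
time: 5.3
tcp_pos: [589.5, 197.9, 82.2]
orientation: [[1.0, 0.001, 0.001], [0.001, -1.0, 0.0], [0.001, -0.0, -1.0]]
wrist_force: [0.3, 0.1, 0.8]
finger_gap: 53.6
grasp_force: 63.0
```

```bash
python3 -m handwheel '0 0 -10 0 0 0 -1;0 0 -25 0 0 0 -1;0 15 -30 0 0 0 -1;-8 30 0 0 0 0 -1;-9 40 0 0 0 0 -1;-9 40 0 0 0 0 -1;-9 40 0 0 0 0 -1;-9 40 0 0 0 0 -1;-9 40 0 0 0 0 -1;-9 35 0 0 0 0 -1;-9 25 0 0 0 0 -1;-9 10 0 0 0 0 -1';python3 -m handwheel '0 0 10 0 0 0 -1;0 0 10 0 0 0 -1;0 0 0 0 0 0 -1;0 0 0 0 0 0 -1'
python3 - <<'E'
from bench import r
from h import *
for n in('top','side','wrist'):
    c=r.read_camera(n); cv2.imwrite(f'pics/{n}3.png',c['img']); np.savez(f'pics/{n}3.npz',**c)
    P=cloud(c)
    print(n,topdisc(c,P,(509,-119),60,57,68))
E
```

```text
time: 6.5
tcp_pos: [509.0, -119.3, 147.6]
orientation: [[1.0, -0.001, 0.001], [-0.001, -1.0, -0.0], [0.001, 0.0, -1.0]]
wrist_force: [0.5, 0.2, -0.5]
finger_gap: 53.5
grasp_force: 63.1
time: 6.9
tcp_pos: [509.7, -116.5, 126.2]
orientation: [[1.0, 0.002, -0.001], [0.002, -1.0, -0.0], [-0.001, 0.0, -1.0]]
wrist_force: [-0.2, 0.3, -1.7]
finger_gap: 53.4
grasp_force: 63.1
top None
side [ 507.9 -122.5   61.8   93.9  993. ]
wrist [ 514.5 -118.8   62.    93.8 8761. ]
```

View pics/wrist3.png

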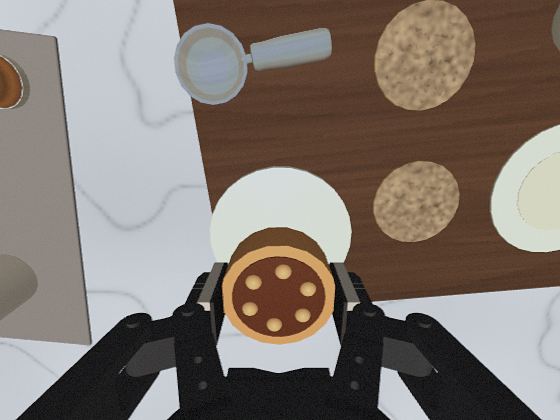

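The tartlet is held level, its top centred at (279,294), above the white stand top around (280,228). I check how the tartlet sits relative to the TCP.

Run:
```python
from h import *
c=dict(np.load('pics/wrist3.npz'));P=cloud(c)
print(ray(c,279,294.5,132.3), topdisc(c,P,(509,-117),36,125,140))
```

```text
[ 511.8362826  -117.69554886  132.3       ] [  511.9  -117.4   132.9    58.2 10301. ]
```

```bash
python3 -m handwheel '-1 2 15 0 0 0 -1;0 0 14 0 0 0 -1;0 0 8 0 0 0 -1;0 0 3 0 0 0 -1;0 0 2 0 0 0 -1;0 0 0 0 0 0 -1'; python3 -m handwheel '0 0 1.5 0 0 0 -1;0 0 0 0 0 0 -1'
```

```text
time: 7.65
tcp_pos: [508.7, -119.3, 84.8]
orientation: [[1.0, 0.001, 0.0], [0.001, -1.0, -0.0], [0.0, 0.0, -1.0]]
wrist_force: [0.4, 0.4, -1.0]
finger_gap: 53.5
grasp_force: 63.1
time: 7.85
tcp_pos: [508.8, -119.3, 83.5]
orientation: [[1.0, 0.001, 0.0], [0.001, -1.0, -0.0], [0.0, 0.0, -1.0]]
wrist_force: [0.2, -0.7, -1.3]
finger_gap: 53.3
grasp_force: 63.1
```

```bash
python3 -m handwheel '0 0 1 0 0 0 -1;0 0 1 0 0 0 -1;0 0 0 0 0 0 -1'; python3 -m handwheel '0 0 0.8 0 0 0 -1;0 0 0 0 0 0 -1'
```

```text
time: 8.15
tcp_pos: [508.8, -119.3, 81.6]
orientation: [[1.0, 0.001, 0.0], [0.001, -1.0, -0.0], [0.0, 0.0, -1.0]]
wrist_force: [0.1, -0.1, 0.5]
finger_gap: 53.2
grasp_force: 63.5
time: 8.35
tcp_pos: [508.8, -119.3, 81.5]
orientation: [[1.0, 0.001, 0.001], [0.001, -1.0, -0.0], [0.001, 0.0, -1.0]]
wrist_force: [-2.6, 1.8, 5.4]
finger_gap: 53.5
grasp_force: 63.8
```

```bash
python3 -m handwheel '0 0 0 0 0 0 0.5;0 0 0 0 0 0 0.7;0 0 0 0 0 0 0.7;0 0 -15 0 0 0 1;0 0 -30 0 0 0 1;0 0 -40 0 0 0 1;0 0 -40 0 0 0 1;0 -40 0 0 0 0 1;0 -40 0 0 0 0 1'
python3 - <<'E'
from bench import r
from h import *
for n in('top','side','wrist'):
    c=r.read_camera(n); cv2.imwrite(f'pics/{n}4.png',c['img']); np.savez(f'pics/{n}4.npz',**c)
    P=cloud(c)
    print(n,topdisc(c,P,(509,-119),36,80,95),topdisc(c,P,(509,-119),60,57,68),topdisc(c,P,(441,140),30,85,110))
E
```

```text
time: 9.25
tcp_pos: [509.1, -39.0, 208.5]
orientation: [[1.0, -0.002, 0.004], [-0.002, -1.0, 0.001], [0.004, -0.001, -1.0]]
wrist_force: [1.0, 1.0, -0.8]
finger_gap: 85.6
grasp_force: 0.0
top None [ 527.4 -112.8   61.9  128.2   89. ] None
side [ 507.1 -121.2   87.1   55.4  494. ] [ 509.1 -119.4   61.8   98.7  896. ] [441.  137.9  95.3  37.6 159. ]
wrist [ 509.9 -119.2   87.5   56.  3064. ] [ 511.3 -118.6   62.1   99.2 4805. ] [ 445.6  137.9   95.7   39.8 1259. ]
```

The tartlet is set within about 2 mm of the stand's centre. Next is the bottle.

```bash
python3 -m handwheel '-15 -40 0 0 0 0 1;-15 -40 0 0 0 0 1;-15 -40 0 0 0 0 1;-15 -35 10 0 0 0 1;-7.5 -20 20 0 0 0 1;0 0 10 0 0 0 1;0 0 0 0 0 0 1;0 0 0 0 0 0 1'
```

```text
time: 10.2
tcp_pos: [441.6, 134.7, 166.4]
orientation: [[1.0, -0.0, 0.001], [-0.0, -1.0, -0.0], [0.001, 0.0, -1.0]]
wrist_force: [0.9, 0.7, 0.6]
finger_gap: 85.2
grasp_force: 0.0
```

Run:
```python
from bench import r
from h import *
c=r.read_camera('wrist'); cv2.imwrite('pics/w5.png',c['img']); np.savez('pics/w5.npz',**c)
P=cloud(c); print(topdisc(c,P,(441,140),30,85,110)); print(proj(c,(441,140,96)))
```

```text
[ 444.4  141.5   95.9   36.  1860. ]
[269.89619942 236.07995883]
```

View pics/w5.png

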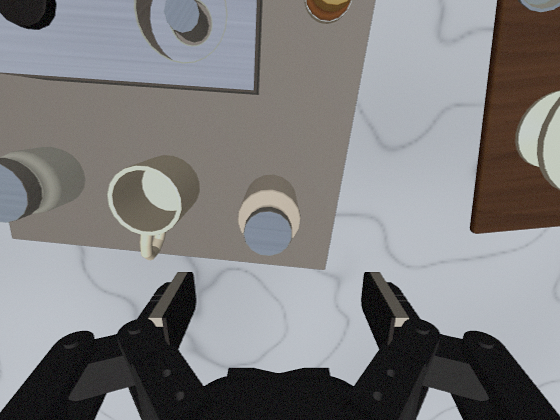

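The bottle cap is at (268,233), in front of and between the fingers. I shift 6 mm left and descend.

```bash
python3 -m handwheel '1 -6 20 0 0 0 1;0 0 30 0 0 0 1;0 0 30 0 0 0 1;0 0 25 0 0 0 1;0 0 15 0 0 0 1;0 0 0 0 0 0 1;0 0 0 0 0 0 0.3;0 0 0 0 0 0 -1;0 0 0 0 0 0 -1;0 0 0 0 0 0 -1;0 0 0 0 0 0 -1'
```

```text
time: 11.35
tcp_pos: [443.1, 142.2, 47.5]
orientation: [[1.0, 0.001, 0.003], [0.001, -1.0, 0.001], [0.003, -0.001, -1.0]]
wrist_force: [-0.1, 0.2, 5.6]
finger_gap: 50.6
grasp_force: 63.4
```

```bash
python3 -m handwheel '0 0 -8 0 0 0 -1;0 0 -25 0 0 0 -1;0 0 -40 0 0 0 -1;5 10 -40 0 0 0 -1;14 30 -10 0 0 0 -1;20 36 0 0 0 0 -1;20 36 0 0 0 0 -1;20 36 0 0 0 0 -1;20 36 0 0 0 0 -1;20 36 0 0 0 0 -1;20 36 0 0 0 0 -1;20 36 0 0 0 0 -1'; python3 -m handwheel '16 36 0 0 0 0 -1;8 25 0 0 0 0 -1;3 11 0 0 0 0 -1;0 0 0 0 0 0 -1;0 0 0 0 0 0 -1;0 0 0 0 0 0 -1'
```

```text
time: 12.55
tcp_pos: [601.2, -151.6, 167.6]
orientation: [[1.0, 0.001, -0.002], [0.001, -1.0, 0.001], [-0.002, -0.001, -1.0]]
wrist_force: [1.4, 0.4, -2.9]
finger_gap: 50.1
grasp_force: 63.3
time: 13.15
tcp_pos: [628.1, -221.0, 168.7]
orientation: [[1.0, 0.002, -0.0], [0.002, -1.0, 0.0], [-0.0, -0.0, -1.0]]
wrist_force: [-0.5, 0.7, -3.7]
finger_gap: 50.4
grasp_force: 63.3
```

Run:
```python
from bench import r
from h import *
print(r.state()['tcp_pos'])
for n in('top','side','wrist'):
    c=r.read_camera(n); cv2.imwrite(f'pics/{n}6.png',c['img']); np.savez(f'pics/{n}6.npz',**c)
    P=cloud(c); print(n,topdisc(c,P,(630,-222),30,205,240),topdisc(c,P,(630,-222),42,14.5,25),topdisc(c,P,(651,-332),45,80,150))
```

```text
[ 628.09341422 -220.98026655  168.65130764]
top [ 594.8 -204.5  220.6   32.7   13. ] [ 624.4 -217.4   17.6   59.1  366. ] None
side [ 632.3 -228.6  218.3   47.7  118. ] [ 629.4 -223.3   16.9   68.5  725. ] [ 649.5 -338.8  124.7   44.6  399. ]
wrist [  640.7  -221.9   227.3    42.2 14109. ] [ 634.3 -222.5   17.    67.7 3393. ] [ 660.3 -325.5  130.2   50.  4020. ]
```

View pics/wrist6.png

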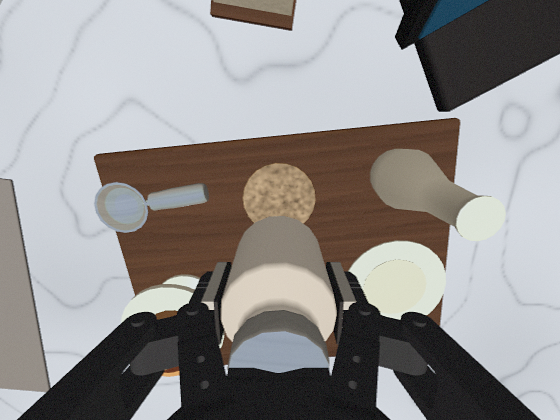

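The bottle is held straight above the rear coaster (279,195), and the vase on the right has plenty of clearance. I lower it.

```bash
python3 -m handwheel '2 1 20 0 0 0 -1;0 0 30 0 0 0 -1;0 0 25 0 0 0 -1;0 0 15 0 0 0 -1;0 0 8 0 0 0 -1;0 0 3 0 0 0 -1;0 0 2 0 0 0 -1;0 0 0 0 0 0 -1'; python3 -m handwheel '0 0 2 0 0 0 -1;0 0 1 0 0 0 -1;0 0 0 0 0 0 -1'
```

```text
time: 14.1
tcp_pos: [630.8, -223.3, 66.7]
orientation: [[1.0, 0.001, 0.002], [0.001, -1.0, -0.0], [0.002, 0.0, -1.0]]
wrist_force: [0.1, -0.6, -2.6]
finger_gap: 50.4
grasp_force: 63.3
time: 14.4
tcp_pos: [630.2, -223.1, 62.6]
orientation: [[1.0, 0.001, 0.0], [0.001, -1.0, -0.0], [0.0, 0.0, -1.0]]
wrist_force: [0.1, 0.0, -4.0]
finger_gap: 50.3
grasp_force: 63.3
```

```bash
python3 -m handwheel '0 0 1 0 0 0 -1;0 0 0.7 0 0 0 -1;0 0 0 0 0 0 -1'; python3 -m handwheel '0 0 0.7 0 0 0 -1;0 0 0 0 0 0 -1'
```

```text
time: 14.7
tcp_pos: [630.2, -223.2, 60.7]
orientation: [[1.0, 0.001, -0.0], [0.001, -1.0, -0.0], [-0.0, 0.0, -1.0]]
wrist_force: [-0.2, -0.5, -3.5]
finger_gap: 50.3
grasp_force: 63.4
time: 14.9
tcp_pos: [630.3, -223.2, 60.7]
orientation: [[1.0, 0.001, 0.0], [0.001, -1.0, -0.0], [0.0, 0.0, -1.0]]
wrist_force: [-2.2, 1.2, -0.1]
finger_gap: 50.4
grasp_force: 63.6
```

```bash
python3 -m handwheel '0 0 0 0 0 0 0.3;0 0 0 0 0 0 0.6;0 0 0 0 0 0 0.6;0 0 -10 0 0 0 0.6;0 0 -30 0 0 0 0.6;0 0 -45 0 0 0 0.6;0 0 -45 0 0 0 1;-5 -40 -10 0 0 0 1;-13 -45 0 0 0 0 1;-13 -45 0 0 0 0 1;-13 -45 0 0 0 0 1'
python3 - <<'E'
from bench import r
from h import *
for n in('top','side','wrist'):
    c=r.read_camera(n); cv2.imwrite(f'pics/{n}7.png',c['img']); np.savez(f'pics/{n}7.npz',**c)
    P=cloud(c); print(n,topdisc(c,P,(630,-222),30,98,115),topdisc(c,P,(630,-222),40,14.5,20),topdisc(c,P,(651,-332),45,80,150))
E
python3 -m handwheel '-13 -45 0 0 0 0 1;-13 -45 0 0 0 0 1;-13 -45 0 0 0 0 1;-13 -45 0 0 0 0 1;-13 -45 0 0 0 0 1;-13 -45 0 0 0 0 1;-13 -45 0 0 0 0 1;-13 -40 5 0 0 0 1;-13 -30 10 0 0 0 1;0 0 0 0 0 0 1;0 0 0 0 0 0 1'
python3 - <<'E'
from bench import r
from h import *
c=r.read_camera('wrist'); cv2.imwrite('pics/w8.png',c['img']); np.savez('pics/w8.npz',**c)
P=cloud(c); print(topdisc(c,P,(466,349),38,65,90))
E
```

```text
time: 16.0
tcp_pos: [585.5, -46.8, 201.3]
orientation: [[1.0, 0.0, 0.002], [0.0, -1.0, 0.0], [0.002, -0.0, -1.0]]
wrist_force: [0.4, 1.7, 0.2]
finger_gap: 85.3
grasp_force: 0.0
top [ 628.2 -221.9  108.8   34.9  206. ] [ 629.2 -223.6   16.9   63.1  163. ] [ 652.  -325.8  126.    41.9  259. ]
side [ 627.  -225.6  108.4   36.1  254. ] [ 629.7 -222.4   16.9   65.3  231. ] [ 649.8 -338.2  123.4   44.6  404. ]
wrist [ 630.7 -220.2  108.9   38.7 2116. ] [ 632.  -221.1   17.    68.2 1379. ] None
time: 17.25
tcp_pos: [469.1, 336.6, 185.2]
orientation: [[1.0, 0.001, 0.0], [0.001, -1.0, -0.001], [0.0, 0.001, -1.0]]
wrist_force: [0.5, -0.0, 0.6]
finger_gap: 85.1
grasp_force: 0.0
[ 469.3  351.9   74.    49.3 2521. ]
```

View pics/w8.png

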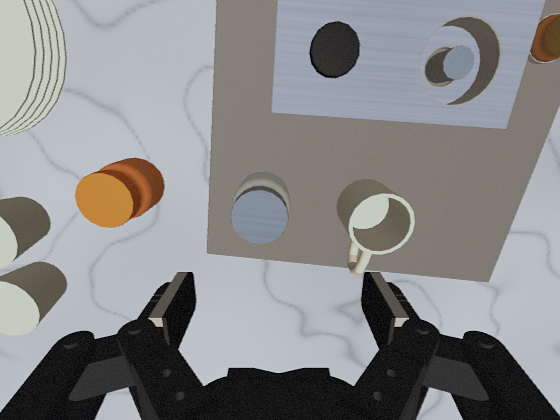

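The bottle and vase are fine. The jar's steel lid is at (260,216), clear of the orange decoy at (105,198). I go down on the jar.

```bash
python3 -m handwheel '-2 -14 20 0 0 0 1;0 0 35 0 0 0 1;0 0 35 0 0 0 1;0 0 30 0 0 0 1;0 0 17 0 0 0 1;0 0 8 0 0 0 1;0 0 0 0 0 0 1;0 0 0 0 0 0 0.3;0 0 0 0 0 0 -1;0 0 0 0 0 0 -1;0 0 0 0 0 0 -1;0 0 0 0 0 0 -1'
```

```text
time: 18.5
tcp_pos: [467.8, 351.6, 42.5]
orientation: [[1.0, 0.001, 0.003], [0.001, -1.0, 0.002], [0.003, -0.002, -1.0]]
wrist_force: [-1.3, 0.0, 6.2]
finger_gap: 53.2
grasp_force: 64.0
```

```bash
python3 -m handwheel '0 0 -8 0 0 0 -1;0 0 -30 0 0 0 -1;0 0 -45 0 0 0 -1;0 10 -45 0 0 0 -1;4 30 -20 0 0 0 -1;4 42 0 0 0 0 -1;4 42 0 0 0 0 -1;4 42 0 0 0 0 -1;4 42 0 0 0 0 -1;4 42 0 0 0 0 -1;4 42 0 0 0 0 -1;4 42 0 0 0 0 -1'; python3 -m handwheel '4 42 0 0 0 0 -1;4 42 0 0 0 0 -1;4 42 0 0 0 0 -1;4 42 0 0 0 0 -1;4 42 0 0 0 0 -1;2 27 0 0 0 0 -1;0 10 0 0 0 0 -1;0 0 0 0 0 0 -1;0 0 0 0 0 0 -1;0 0 0 0 0 0 -1'
```

```text
time: 19.7
tcp_pos: [498.4, 15.2, 188.1]
orientation: [[1.0, 0.001, -0.0], [0.001, -1.0, 0.0], [-0.0, -0.0, -1.0]]
wrist_force: [0.7, -0.3, -3.0]
finger_gap: 53.6
grasp_force: 63.9
time: 20.7
tcp_pos: [521.3, -229.2, 188.2]
orientation: [[1.0, 0.002, 0.0], [0.002, -1.0, 0.0], [0.0, -0.0, -1.0]]
wrist_force: [-0.3, 0.2, -1.7]
finger_gap: 53.6
grasp_force: 63.9
```

```bash
python3 -m handwheel '0 3.7 20 0 0 0 -1;0 0 35 0 0 0 -1;0 0 30 0 0 0 -1;0 0 20 0 0 0 -1;0 0 12 0 0 0 -1;0 0 6 0 0 0 -1;0 0 3 0 0 0 -1;0 0 2 0 0 0 -1;0 0 0 0 0 0 -1'; python3 -m handwheel '0 0 1.5 0 0 0 -1;0 0 1 0 0 0 -1;0 0 0 0 0 0 -1'
```

```text
time: 21.6
tcp_pos: [521.7, -234.0, 60.9]
orientation: [[1.0, 0.001, 0.001], [0.001, -1.0, -0.0], [0.001, 0.0, -1.0]]
wrist_force: [-0.0, 0.1, -1.7]
finger_gap: 53.2
grasp_force: 63.9
time: 21.9
tcp_pos: [521.2, -234.0, 57.6]
orientation: [[1.0, 0.001, 0.0], [0.001, -1.0, -0.0], [0.0, 0.0, -1.0]]
wrist_force: [-0.2, -0.5, -1.9]
finger_gap: 53.1
grasp_force: 63.9
```

```bash
python3 -m handwheel '0 0 1 0 0 0 -1;0 0 0.8 0 0 0 -1;0 0 0 0 0 0 -1'; python3 -m handwheel '0 0 0.8 0 0 0 -1;0 0 0 0 0 0 -1'
```

```text
time: 22.2
tcp_pos: [521.2, -234.0, 55.6]
orientation: [[1.0, 0.001, -0.0], [0.001, -1.0, -0.0], [-0.0, 0.0, -1.0]]
wrist_force: [0.3, 0.4, -1.7]
finger_gap: 53.6
grasp_force: 63.9
time: 22.4
tcp_pos: [521.3, -234.1, 55.6]
orientation: [[1.0, 0.001, 0.0], [0.001, -1.0, -0.0], [0.0, 0.0, -1.0]]
wrist_force: [-1.9, 0.6, 0.6]
finger_gap: 53.5
grasp_force: 64.2
```

```bash
python3 -m handwheel '0 0 0 0 0 0 0.3;0 0 0 0 0 0 0.55;0 0 0 0 0 0 0.55;0 0 -10 0 0 0 0.55;0 0 -30 0 0 0 0.55;0 0 -45 0 0 0 0.55;0 0 -45 0 0 0 1;-6 -45 0 0 0 0 1;-6 -45 0 0 0 0 1;-6 -45 0 0 0 0 1;-6 -45 0 0 0 0 1'
python3 - <<'E'
from bench import r
from h import *
for n in('top','side','wrist'):
    c=r.read_camera(n); np.savez(f'pics/{n}9.npz',**c)
    P=cloud(c); print(n,topdisc(c,P,(521,-233),38,80,95),topdisc(c,P,(521,-233),40,14.5,20))
E
python3 -m handwheel '-6 -45 0 0 0 0 1;-6 -45 0 0 0 0 1;-6 -45 0 0 0 0 1;-6 -45 0 0 0 0 1;-6 -45 0 0 0 0 1;-6 -45 0 0 0 0 1;-5 -26 0 0 0 0 1;0 0 0 0 0 6 1;0 0 0 0 0 6 1;0 0 0 0 0 0 1;0 0 0 0 0 0 1'
python3 - <<'E'
from bench import r
from h import *
c=r.read_camera('wrist'); cv2.imwrite('pics/w10.png',c['img']); np.savez('pics/w10.npz',**c)
P=cloud(c); f=topdisc(c,P,(456,242),38,59,75); print(f)
d=P[...,:2]-f[:2]; rr=np.hypot(d[...,0],d[...,1]); m=(rr>38)&(rr<62)&(P[...,2]>18)&(P[...,2]<62); a=d[m].mean(0); print(a,np.degrees(np.arctan2(a[1],a[0])))
E
```

```text
time: 23.5
tcp_pos: [496.7, -52.6, 186.2]
orientation: [[1.0, 0.0, 0.002], [0.0, -1.0, 0.0], [0.002, -0.0, -1.0]]
wrist_force: [0.7, 0.8, -0.6]
finger_gap: 84.9
grasp_force: 0.0
top [ 520.2 -234.5   86.7   46.4  344. ] [ 514.2 -236.1   16.8   53.7   56. ]
side [ 519.9 -235.7   86.7   48.8  476. ] [ 520.8 -232.6   16.8   66.4  207. ]
wrist [ 522.5 -232.1   87.    51.2 3234. ] [ 522.6 -232.    17.1   68.1 1224. ]
time: 24.75
tcp_pos: [456.3, 241.4, 185.4]
orientation: [[0.979, -0.205, 0.0], [-0.205, -0.979, -0.0], [0.0, -0.0, -1.0]]
wrist_force: [-0.8, 0.1, 0.1]
finger_gap: 85.7
grasp_force: 0.0
[458.  242.4  63.7  58.9 986. ]
[-46.63438732  10.56291264] 167.23757872906876
```

View pics/w10.png

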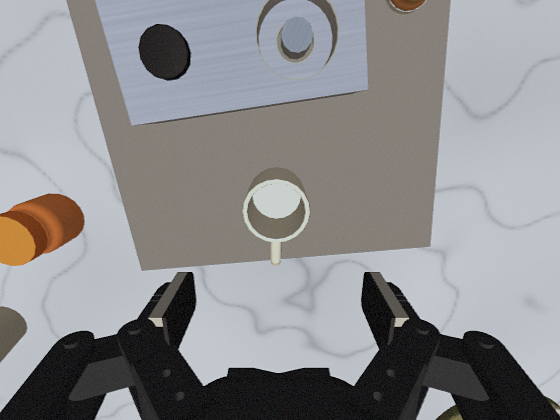

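The jar is on its coaster. The cup rim is centred at (276,210), with the handle straight down the image at (276,250), square to the fingers. I grasp the cup.

```bash
python3 -m handwheel '0 0 30 0 0 0 1;0 0 35 0 0 0 1;0 0 35 0 0 0 1;0 0 25 0 0 0 1;0 0 14 0 0 0 1;0 0 8 0 0 0 1;0 0 0 0 0 0 1;0 0 0 0 0 0 0.3;0 0 0 0 0 0 -1;0 0 0 0 0 0 -1;0 0 0 0 0 0 -1;0 0 0 0 0 0 -1'
```

```text
time: 26.0
tcp_pos: [456.7, 242.8, 39.8]
orientation: [[0.978, -0.207, 0.003], [-0.207, -0.978, 0.002], [0.002, -0.002, -1.0]]
wrist_force: [0.6, 0.7, 6.5]
finger_gap: 57.9
grasp_force: 65.2
```

```bash
python3 -m handwheel '0 0 -8 0 0 0 -1;0 0 -30 0 0 0 -1;0 0 -45 0 0 0 -1;4 10 -45 0 0 0 -1;10 30 -20 0 0 0 -1;14 40 0 0 0 0 -1;14 40 0 0 0 0 -1;14 40 0 0 0 0 -1;14 40 0 0 0 0 -1;14 40 0 0 0 0 -1;14 40 0 0 0 0 -1;14 40 0 0 0 0 -1'; python3 -m handwheel '14 40 0 0 0 0 -1;14 40 0 0 0 0 -1;14 40 0 0 0 0 -1;14 40 0 0 0 0 -1;14 40 0 0 0 0 -1;11 30 0 0 0 0 -1;3 11 0 0 0 0 -1;0 0 0 0 0 0 -1;0 0 0 0 0 0 -1;0 0 0 0 0 0 -1'
```

```text
time: 27.2
tcp_pos: [498.6, -95.9, 186.0]
orientation: [[0.978, -0.207, -0.001], [-0.207, -0.978, 0.0], [-0.001, -0.0, -1.0]]
wrist_force: [0.5, 0.4, -1.4]
finger_gap: 57.9
grasp_force: 64.7
time: 28.2
tcp_pos: [531.5, -346.3, 186.3]
orientation: [[0.979, -0.206, 0.0], [-0.206, -0.979, 0.0], [0.0, -0.0, -1.0]]
wrist_force: [-0.8, 0.3, -0.9]
finger_gap: 57.4
grasp_force: 64.8
```

```bash
python3 -m handwheel '1 0 20 0 0 0 -1;0 0 35 0 0 0 -1;0 0 30 0 0 0 -1;0 0 20 0 0 0 -1;0 0 10 0 0 0 -1;0 0 6 0 0 0 -1;0 0 3 0 0 0 -1;0 0 0 0 0 0 -1'; python3 -m handwheel '0 0 1.5 0 0 0 -1;0 0 1 0 0 0 -1;0 0 0 0 0 0 -1'
```

```text
time: 29.0
tcp_pos: [532.8, -347.6, 62.9]
orientation: [[0.978, -0.207, 0.001], [-0.207, -0.978, -0.001], [0.001, 0.0, -1.0]]
wrist_force: [-0.0, 0.0, -1.3]
finger_gap: 57.8
grasp_force: 64.8
time: 29.3
tcp_pos: [532.5, -347.7, 59.7]
orientation: [[0.978, -0.207, 0.0], [-0.207, -0.978, -0.0], [0.0, 0.0, -1.0]]
wrist_force: [-0.1, -0.0, -1.0]
finger_gap: 58.2
grasp_force: 64.8
```

```bash
python3 -m handwheel '0 0 1.5 0 0 0 -1;0 0 1 0 0 0 -1;0 0 1 0 0 0 -1;0 0 0 0 0 0 -1'; python3 -m handwheel '0 0 0.8 0 0 0 -1;0 0 0 0 0 0 -1'
```

```text
time: 29.7
tcp_pos: [532.4, -347.7, 56.0]
orientation: [[0.978, -0.207, -0.0], [-0.207, -0.978, -0.0], [-0.0, 0.0, -1.0]]
wrist_force: [0.1, -0.3, -1.5]
finger_gap: 58.1
grasp_force: 64.8
time: 29.9
tcp_pos: [532.5, -347.8, 55.9]
orientation: [[0.978, -0.207, 0.0], [-0.207, -0.978, -0.0], [0.0, 0.0, -1.0]]
wrist_force: [-1.0, 0.9, 2.9]
finger_gap: 57.7
grasp_force: 65.0
```

Contact made. I release, rise and retreat towards the robot, then check everything.

```bash
python3 -m handwheel '0 0 0 0 0 0 0.4;0 0 0 0 0 0 0.7;0 0 0 0 0 0 0.7;0 0 -10 0 0 0 0.7;0 0 -30 0 0 0 0.7;0 0 -45 0 0 0 0.7;0 0 -45 0 0 0 0.7;-40 0 0 0 0 0 1;-40 0 0 0 0 0 1;-40 0 0 0 0 0 1;0 0 0 0 0 0 1;0 0 0 0 0 0 1'
python3 - <<'E'
from bench import r
from h import *
T=dict(tart=(509.4,-118.7,36,80,97),cup=(532.5,-347,38,58+20,90),jar=(520.7,-232.8,38,80,95),bottle=(630.1,-221.8,30,98,118),vase=(651,-332,45,80,150))
for n in('top','side','wrist'):
    c=r.read_camera(n); cv2.imwrite(f'pics/{n}11.png',c['img']); P=cloud(c)
    for k,(x,y,*a) in T.items(): print(n,k,topdisc(c,P,(x,y),*a))
E
```

```text
time: 31.1
tcp_pos: [414.7, -322.9, 186.8]
orientation: [[0.978, -0.207, 0.003], [-0.207, -0.978, -0.001], [0.003, 0.001, -1.0]]
wrist_force: [0.5, -0.6, 0.0]
finger_gap: 85.6
grasp_force: 0.0
top tart [ 508.1 -115.5   87.5   49.9  383. ]
top cup [ 532.4 -347.1   80.5   54.7   49. ]
top jar None
top bottle [ 628.2 -221.9  108.6   35.   207. ]
top vase [ 652.5 -325.9  125.5   41.4  258. ]
side tart [ 496.3 -118.    86.4   72.3   62. ]
side cup [ 531.9 -348.3   79.8   55.4  182. ]
side jar [ 519.8 -235.6   86.8   48.7  472. ]
side bottle [ 626.9 -225.6  108.2   36.3  256. ]
side vase [ 649.9 -338.1  122.6   44.9  406. ]
wrist tart [ 504.6 -133.9   87.    41.  2010. ]
wrist cup [ 533.1 -348.7   79.8   58.6 1560. ]
wrist jar [ 521.3 -236.2   86.9   49.7 4021. ]
wrist bottle None
wrist vase None
```

View pics/side11.png

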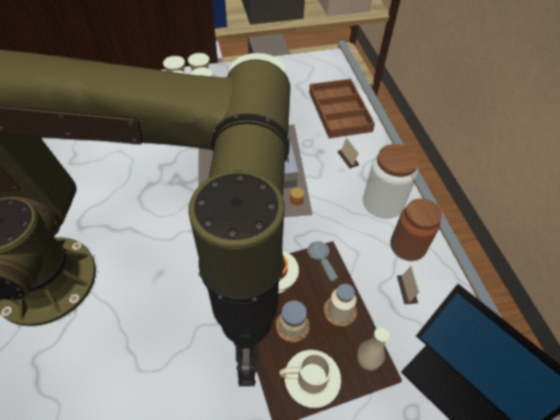

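The side view shows the cup on the saucer (313,372), jar (293,320), bottle (341,303) and vase (372,350) all upright, with the tartlet partly hidden behind the arm. The measurements put every item within about 4 mm of its place, so I hand in.

```bash
python3 -c "
from bench import r
print(r.finish_job())"
```

```text
the job is handed in; nothing more can be done
None
```

The order is laid out on the tray and the job is handed in at about 31 s: tartlet, cup, sugar jar and milk bottle each measured within about 4 mm of their places' centres, and the vase had not moved; the hand-in returned no verdict.

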